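# Set the photometer's filter lever to its second stop and take the reading

### The arm

A 6-joint arm with a two-finger parallel gripper is mounted at the origin on the work surface. World frame = base frame: x ahead of the robot, y to its left, z up, the work surface at z = 0. Lengths are in mm, angles in degrees, forces in N, time in s.
With the tool pointing down it reaches from about 350 to 850 mm from the base axis. Payload 8.1 kg.
Tool frame: the origin (TCP) lies on the centre line of the jaws, within the pads' length; the fingertips stand r.tip_extent ahead of it and the grasp point (between the pads) lies 8 mm behind it (r.tip_extent is the distance from the TCP to the fingertips, in mm); z points along the fingers, y is the direction in which the jaws open and shut (so a half turn about z gives the same grasp; the last joint's range is limited). The gripper opens to 85 mm and grips with 20 to 120 N. Pads are 22 mm wide; open, the fingers measure 114 mm over their backs; the gripper's body (76 mm by 85 mm) begins 54 mm behind the grasp point. The pads swing forward as they close: fully open they stand 13 mm farther back than shut.
Start: joints at [60.023, 7.471, 85.268, -0, 87.261, -4.893], TCP at [254.349, 543.426, 221.992] pointing down, gripper open.
Joint ranges: [-169.43, 169.43], [-51.17, 129.36], [1.28, 143.12], [-76.62, 256.62], [0, 156.53], [-152.29, 152.29]. Speed limits (degrees/s): [136.94, 136.94, 159.86, 180, 180, 180].

### API

Orientations are given as [roll, pitch, yaw] about the fixed x, y, z axes, in that order (R = Rz(yaw) Ry(pitch) Rx(roll)).
In Python, from bench import sense, optics, hand_in, spotter, r gives the robot as it stands.
- The arm moves only by the tool apply_moves, never from a script. Its argument "series" is a list of rows, each a list of 3 entries, a list of its own where there are three numbers: the opening, from 0 (shut) to 1 (fully open), then the shift along the world's x, y, z in m, then the turn about the world's z in rad. In form: [[grip, [x, y, z], turn], ...]. A call has 1 to 5 rows; each row is the pose to reach, as a shift and turn from the pose measured when the call began; what a row does not reach only later rows make up. A row lasts 1/8 s, in which the tool goes at most 62.5 mm and 10.7 degrees, less where a joint would pass 70% of its speed; a pose out of reach is approached as far as the arm can. A call with a gripper value outside its range is refused whole. The fingers move at their own pace and stop on an object; "grip_force" is the grip in N (left out, the last holds). Time passes only in rows, so rows that repeat a pose let the fingers close. It gives the time, the measured TCP pose, the force and the opening at its end, in the units of the state.
- sense(): the state, without advancing time (a new reading comes with each control period).
- optics.snapshot(name): name is "scene" or "top" or "wrist"; returns a dict with "color" (480x640x3 uint8, blue, green, red), "intrinsics" (3x3 intrinsics, pixels), "rvec" (rotation vector, rad) and "tvec" (3), from world to camera coordinates, as OpenCV has them. Camera axes: x right, y down, z forward; pixel columns grow to the right and rows downward; lengths in mm; the calibration is good to about 2 mm. A picture is of the moment at which its call begins. There is no depth.
- hand_in(): hands the job in, once; it reports no verdict.
Trained networks look in a picture, given as the dict that the camera call returned (one of the last four; its "shot" number tells which), for a name from the list of things; names that differ only in an ending like _2 or _b are one class to them, and where a whole thing is asked for, a point or a joint stands for the part that bears it (a point fixed in the world has none). Each returns a list of dicts, best first, with "p" (0 to 1); they miss things now and then, are a little off and sometimes report something else, mostly with a low value. They report only what shows in the picture. A call takes as long as a camera call.
- spotter.search_frame(picture, query): "xyz" ([x, y, z] in mm, in the coordinates of the camera as it stood for that picture, good to about 4 mm: the middle of the surface that is visible of it).
- spotter.masks_of(picture, query): "mask" (480x640 bool, what is visible of it).
The state is a dict: "time": time; "joint_pos": joint angles; "qd": joint speeds; "joint_efforts": joint torques, N m; "tool_pos": TCP position; "tcp_rot": TCP orientation; "ft_force": force on the tool from outside, world axes, zero at the start; "wrist_torque": the same for the moment, N m; "finger_gap": finger opening in mm.
Only numpy, scipy, OpenCV 4.12 (cv2) and the standard library are available. Lean on these libraries where they do the work, as an engineer would, in place of code of your own. Each camera call takes 0.05 s, during which the arm holds its last target.

### The job

On the bench photometer, push the orange filter lever with a fingertip from its off end, past the click of the first stop (one dot), all the way to the second stop (two dots). Then press the green read button fully down, let it come back up and move clear. Nothing is to be gripped or lifted: only push the lever, do not take it between the fingers, do not press the button before the lever is home, and leave the bottles and the vial standing where they are.

Things in the scene. Friction and masses are not known exactly. Their poses are not given: they have to be found in the camera images.
- photometer: Fixed bench photometer: white box, blue flat top, 240 (x) x 300 (y) x 85 mm high. Origin: centre of its underside; z up; its front (-x) faces the robot, turned by its yaw. The lever slot and the green button lie in a line along its y at x = -55 mm; behind them a black sample well cap (46 mm across, 26 mm above the top, at x 62, y -90 mm) and a flat display.
- filter_lever (a joint): Orange lever along its slot, m: 0 = off end, 0.030 = first stop (click detent, one dot), 0.060 = second stop (slot end, two dots); grows towards the photometer's +y. A sprung cam holds it at these three places: about 6 N leaves the off end or the first stop; from about 0.048 the cam pulls it on to the second stop. It stays where it clicks in.
- lever_knob (a point): Centre of the orange lever knob, a rounded block 18 mm along the slot (photometer y), 30 mm across it and 28 mm high, on a 10 mm stem. This point is 28 mm above the photometer's top; the knob spans 14 to 42 mm above it. Moves with the lever; axes as the photometer's (it slides along +y).
- read_button (a joint): Travel of the green read button in m: 0 = up, 0.006 = fully down. Sprung: about 5 N presses it fully down, it returns by itself.
- read_button_top (a point): Centre of the upper face of the green round button (30 mm across), in a black housing on the photometer's top at x -55, y 90 mm in the photometer's frame. It is pressed straight down.
- dropper_amber: Amber dropper bottle, 44 mm across, 109 mm tall, loose, standing on the bench on the photometer's -y side. Origin at the centre of its underside. Leave alone.
- dropper_white: White dropper bottle, 44 mm across, 109 mm tall, loose, standing on the bench on the photometer's -y side. Origin at the centre of its underside. Leave alone.
- wash_bottle: Red wash bottle, 64 mm across, 189 mm tall with its bent spout (which reaches 68 mm from the axis), loose, standing on the bench on the photometer's +y side. Origin at the centre of its underside. Leave alone.
- vial: Small glass sample vial with black cap, 27 mm across, 52 mm tall, loose, standing on the photometer's top behind the lever slot. Origin at the centre of its underside. Leave alone.

How it is judged:
By the outcome, as a careful person would: the job done as asked, in the order asked, and still so for the second after the job is handed in, with the robot touching nothing.
It also fails if it takes over 42 s, if anything falls off the work surface, if the arm or the gripper's body presses on something with over 40 N, if the wrist force passes 120 N, or if a joint passes its speed limit or range.

## Working session

There is one attempt and no reset: what is moved stays moved. The work goes in short steps, Python scripts to look and compute and a tool call to move; the robot and the scene stay as the last step left them, time stands still between calls to the robot, and variables do not carry over. Pictures are saved under pics/ and viewed, and the job is handed in when it is done.

Besides the shell and the picture viewer there is one more tool, called after "Call:" as a command line: name --argument value ..., lists and objects as JSON in quotes. apply_moves: Moves the arm, as the interface text tells. Its arguments: {"type":"object","properties":{"series":{"type":"array"},"grip_force":{"type":"number"}},"required":["series"]}

```bash
mkdir -p pics; ls; cat > h.py <<'E'
import numpy as np, cv2
from bench import sense, optics, hand_in, spotter, r
def RT(p):
    R,_=cv2.Rodrigues(np.array(p["rvec"],float)); return R,np.array(p["tvec"],float).reshape(3)
def toW(p,x):
    R,t=RT(p); return R.T@(np.array(x,float)-t)
def proj(p,X):
    q,_=cv2.projectPoints(np.array(X,float).reshape(-1,3),np.array(p["rvec"],float),np.array(p["tvec"],float),np.array(p["intrinsics"],float),None); return q.reshape(-1,2)
def ray(p,uv,z):
    R,t=RT(p); d=R.T@(np.linalg.inv(p["intrinsics"])@np.array([uv[0],uv[1],1.])); c=-R.T@t
    return c+d*(z-c[2])/d[2]
E
python3 - <<'E'
from h import *
print(r.tip_extent); s=sense(); print(s)
for n in ("scene","top"):
    p=optics.snapshot(n); cv2.imwrite(f"pics/{n}0.png",p["color"])
    for q in ["photometer","lever_knob","read_button_top","dropper_amber","dropper_white","wash_bottle","vial"]:
        d=spotter.search_frame(p,q)
        print(n,q,[(round(e["p"],2),toW(p,e["xyz"]).round(1).tolist()) for e in d[:2]])
print(sense()["time"])
E
```

```text
pics
11.0
{'time': 0.0, 'joint_pos': array([ 6.00227673e+01,  7.51566755e+00,  8.53290980e+01, -7.98049521e-04,
        8.72611672e+01, -4.89331904e+00]), 'qd': array([ 0.04913988,  0.01857584,  0.13535014, -0.04855023,  0.0523426 ,
       -0.01680183]), 'joint_efforts': array([ 1.42735091e-03, -5.69388664e+01, -5.00561357e+01,  1.48364311e-04,
        1.41352729e-02, -3.65545111e-05]), 'tool_pos': array([254.07150112, 542.9289794 , 220.94034849]), 'tcp_rot': array([-1.79894385e+02, -8.24197594e-03,  1.54916118e+02]), 'ft_force': array([-0.11922239,  0.0852731 , -0.15804133]), 'wrist_torque': array([ 0.0444748 , -0.01470833, -0.05814103]), 'finger_gap': 85.4468025056774}
scene photometer [(0.79, [575.8, 18.7, 88.1])]
scene lever_knob [(0.82, [529.1, -61.7, 123.5])]
scene read_button_top [(0.57, [468.7, 102.9, 108.3])]
scene dropper_amber []
scene dropper_white [(0.73, [707.5, -175.3, 56.4])]
scene wash_bottle [(0.76, [541.0, 272.9, 101.8])]
scene vial [(0.83, [602.2, 49.2, 125.3]), (0.66, [466.9, 101.9, 107.7])]
top photometer [(0.92, [536.3, 41.8, 81.4])]
top lever_knob [(0.57, [519.9, -49.3, 121.5])]
top read_button_top [(0.51, [463.0, 109.4, 108.7])]
top dropper_amber [(0.85, [589.9, -179.3, 63.7])]
top dropper_white [(0.61, [683.1, -171.1, 54.2])]
top wash_bottle [(0.96, [520.2, 283.1, 124.9])]
top vial [(0.58, [594.4, 52.6, 133.7])]
0.8
```

View pics/scene0.png

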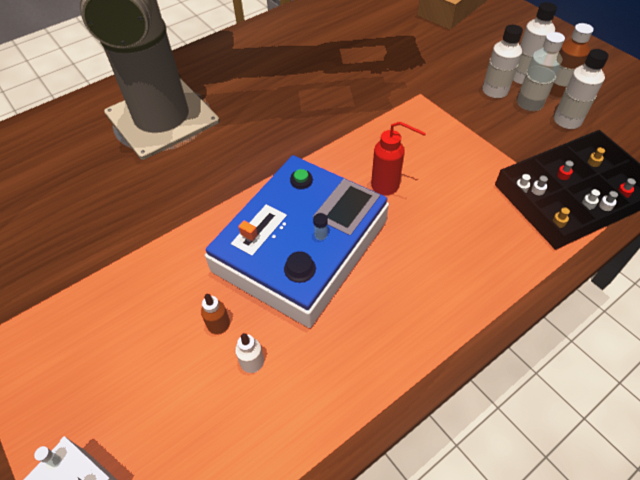

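View pics/top0.png

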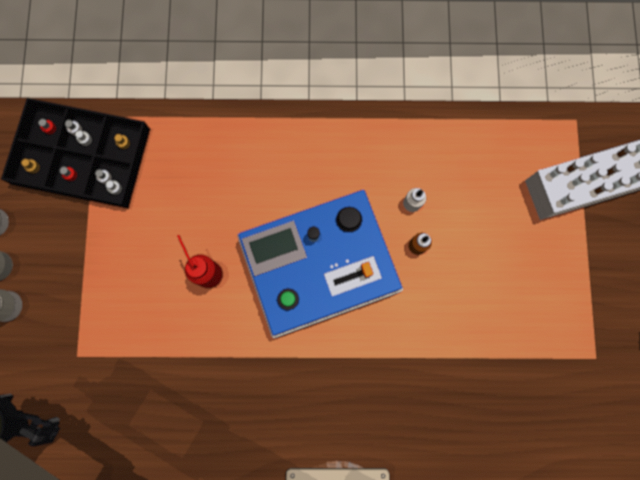

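The pictures show the lever at its off end (scene pixel 248,230; top 367,269). The green button is at scene 301,177 and top 288,299, the vial is behind the slot, and the wash bottle is on the +y side. Next I'll fit the photometer pose to both views.

```bash
cat > fit.py <<'E'
from h import *
from scipy.optimize import least_squares
def quad(img):
    hsv=cv2.cvtColor(img,cv2.COLOR_BGR2HSV)
    m=cv2.inRange(hsv,(105,140,90),(125,255,255))
    n,l,st,c=cv2.connectedComponentsWithStats(m)
    # choose biggest near centre
    k=max(range(1,n),key=lambda i:st[i,4] if 150<c[i][0]<450 and 100<c[i][1]<380 else 0)
    h=cv2.convexHull(cv2.findContours((l==k).astype(np.uint8),cv2.RETR_EXTERNAL,cv2.CHAIN_APPROX_NONE)[0][0])
    return h.reshape(-1,2).astype(float),(l==k)
P={}
for n in ("scene","top"):
    p=optics.snapshot(n); P[n]=p
    h,m=quad(p["color"]); p["hull"]=h
    q=cv2.approxPolyDP(h.astype(np.int32),8,True).reshape(-1,2); print(n,q.tolist(),m.sum())
    hsv=cv2.cvtColor(p["color"],cv2.COLOR_BGR2HSV)
    g=cv2.inRange(hsv,(45,100,60),(75,255,255)); nn,l,st,c=cv2.connectedComponentsWithStats(g)
    x0,y0=h.min(0);x1,y1=h.max(0)
    ok=[i for i in range(1,nn) if x0<c[i][0]<x1 and y0<c[i][1]<y1]
    i=max(ok,key=lambda i:st[i,4]); p["g"]=c[i]; print("green",c[i],st[i,4])
    p["m"]=m
def top(v):
    x,y,a=v; R=np.array([[np.cos(a),-np.sin(a)],[np.sin(a),np.cos(a)]])
    return lambda X:np.c_[np.atleast_2d(X)[:,:2]@R.T+[x,y],np.atleast_2d(X)[:,2]]
C=np.array([[-120,-150,85],[120,-150,85],[120,150,85],[-120,150,85]],float)
def res(v,names):
    o=[]
    for n in names:
        p=P[n]; q=proj(p,top(v)(C))
        for h in p["hull"]:
            ds=[]
            for i in range(4):
                a,b=q[i],q[(i+1)%4]; d=b-a; t=np.clip((h-a)@d/(d@d),0,1); ds.append(np.linalg.norm(h-a-t*d))
            o.append(min(ds))
    return np.array(o)
for names in (["scene"],["top"],["scene","top"]):
    s=least_squares(res,[540,20,0.3],args=(names,),loss="soft_l1",x_scale=[10,10,.1])
    v=s.x; print(names,v[:2].round(1),np.degrees(v[2]).round(2),"rms",np.sqrt((res(v,names)**2).mean()).round(2))
    B=top(v)(np.array([[-55,90,0.]]))[0]; print(" button pred",B)
    for n in P:
        for z in (98,105): print("  green ray",n,z,ray(P[n],P[n]["g"],z).round(1))
v=s.x; np.save("pose.npy",v)
pts=top(v)(np.array([[-55,90,104.],[-55,-30,113],[-55,0,85],[-55,-60,113]]))
for n in P:
    im=P[n]["color"].copy(); cv2.polylines(im,[proj(P[n],top(v)(C)).round().astype(int)],True,(0,255,255),1)
    for q in proj(P[n],pts): cv2.circle(im,tuple(q.round().astype(int)),2,(255,0,255),-1)
    c=proj(P[n],top(v)(np.array([[0,0,85.]])))[0].round().astype(int)
    cv2.imwrite(f"pics/fit_{n}.png",cv2.resize(im[c[1]-100:c[1]+100,c[0]-130:c[0]+130],None,fx=3,fy=3,interpolation=cv2.INTER_CUBIC))
print("knob at -30:",pts[1])
E
python3 fit.py
```

```text
scene [[291, 156], [385, 197], [307, 306], [206, 250]] 9552
green [300.54304636 175.55629139] 151
top [[363, 191], [400, 287], [274, 334], [239, 235]] 9446
green [287.29319372 298.40314136] 191
['scene'] [541.8  43.2] 19.71 rms 1.97
 button pred [459.70199665 109.37691043   0.        ]
  green ray scene 98 [460.  108.9  98. ]
  green ray scene 105 [465.5 105.3 105. ]
  green ray top 98 [462.9 108.   98. ]
  green ray top 105 [462.4 107.7 105. ]
['top'] [543.7  42.2] 16.54 rms 3.18
 button pred [465.39586159 112.77068688   0.        ]
  green ray scene 98 [460.  108.9  98. ]
  green ray scene 105 [465.5 105.3 105. ]
  green ray top 98 [462.9 108.   98. ]
  green ray top 105 [462.4 107.7 105. ]
['scene', 'top'] [544.8  41.9] 17.36 rms 2.66
 button pred [465.48234102 111.43882742   0.        ]
  green ray scene 98 [460.  108.9  98. ]
  green ray scene 105 [465.5 105.3 105. ]
  green ray top 98 [462.9 108.   98. ]
  green ray top 105 [462.4 107.7 105. ]
knob at -30: [501.2868505   -3.09517234 113.        ]
```

View pics/fit_scene.png

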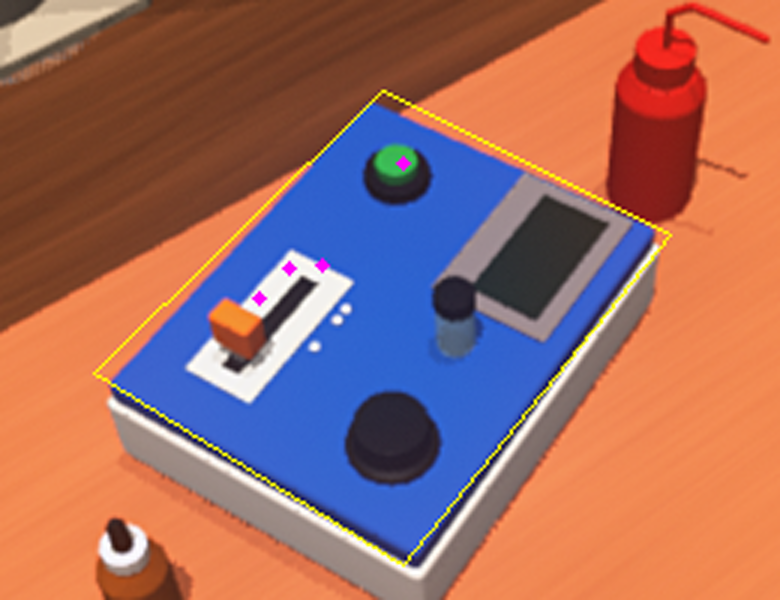

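View pics/fit_top.png

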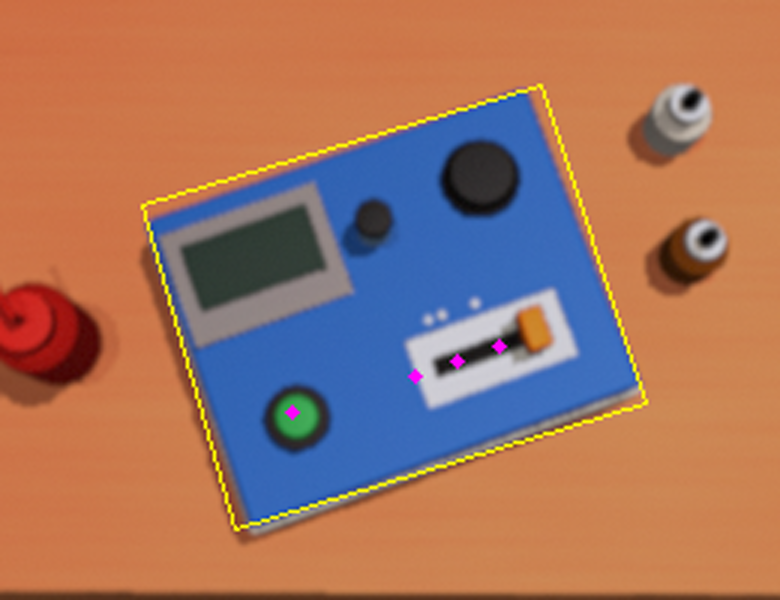

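The fit shows that the blue plate is a little smaller than the box, so I'll let its size vary and triangulate the knob, button, slot and dots from both views.

```bash
cat > fit2.py <<'E'
exec(open("fit.py").read().split("def top(v)")[0])
def tf(v):
    x,y,a=v[:3]; R=np.array([[np.cos(a),-np.sin(a)],[np.sin(a),np.cos(a)]])
    return lambda X:np.c_[np.atleast_2d(X)[:,:2]@R.T+[x,y],np.atleast_2d(X)[:,2]]
def corners(v): 
    a,b=v[3],v[4]; return np.array([[-a,-b,85],[a,-b,85],[a,b,85],[-a,b,85]])
for n in P:
    # dense hull contour points
    h=P[n]["hull"]; hm=np.zeros((480,640),np.uint8); cv2.fillPoly(hm,[h.astype(np.int32)],1)
    P[n]["c"]=cv2.findContours(hm,cv2.RETR_EXTERNAL,cv2.CHAIN_APPROX_NONE)[0][0].reshape(-1,2).astype(float)
def res(v,names):
    o=[]
    for n in names:
        q=proj(P[n],tf(v)(corners(v))); h=P[n]["c"]; D=[]
        for i in range(4):
            a,b=q[i],q[(i+1)%4]; d=b-a; t=np.clip(((h-a)@d)/(d@d),0,1); D.append(np.linalg.norm(h-a-t[:,None]*d,axis=1))
        o.append(np.min(D,0))
    return np.concatenate(o)
for names in (["scene"],["top"],["scene","top"]):
    s=least_squares(res,[540,40,0.3,117,147],args=(names,),loss="soft_l1",f_scale=.7,x_scale=[10,10,.1,10,10])
    v=s.x; print(names,v[:2].round(1),np.degrees(v[2]).round(2),v[3:].round(1),"rms",np.sqrt((res(v,names)**2).mean()).round(2))
np.save("pose.npy",v)
inv=lambda X:(np.array([[np.cos(v[2]),np.sin(v[2])],[-np.sin(v[2]),np.cos(v[2])]])@(np.array(X)[:2]-v[:2])).round(1)
for n,z in (("scene",100),("top",100)): print("green in pf",n,inv(ray(P[n],P[n]["g"],z)), inv(ray(P[n],P[n]["g"],106)))
for n in P:
    for q in ("lever_knob","filter_lever","read_button_top","vial","wash_bottle"):
        d=spotter.masks_of(P[n],q)
        if d:
            m=d[0]["mask"]; ys,xs=np.nonzero(m); uv=(xs.mean(),ys.mean()); print(n,q,round(d[0]["p"],2),m.sum(),np.round(uv,1),"pf@113",inv(ray(P[n],uv,113)))
    hsv=cv2.cvtColor(P[n]["color"],cv2.COLOR_BGR2HSV)
    mm=cv2.inRange(hsv,(5,150,120),(20,255,255)); hm=np.zeros((480,640),np.uint8); cv2.fillPoly(hm,[cv2.convexHull(proj(P[n],tf(v)(np.array([[-110,-140,85],[60,-140,85],[60,100,85],[-110,100,85.]]))).astype(np.int32))],1)
    ys,xs=np.nonzero(mm&(hm*255)); print(n,"orange",len(xs),xs.mean(),ys.mean(),inv(ray(P[n],(xs.mean(),ys.mean()),113)),inv(ray(P[n],(xs.mean(),ys.mean()),127)))
T=tf(v)
for n in P:
    im=P[n]["color"].copy()
    c=proj(P[n],T([[0,0,85.]]))[0].round().astype(int); f=4
    o=np.array([c[0]-95,c[1]-72]); im=cv2.resize(im[o[1]:o[1]+145,o[0]:o[0]+190],None,fx=f,fy=f,interpolation=cv2.INTER_CUBIC)
    pr=lambda X:((proj(P[n],T(X))-o+.5)*f).round().astype(int)
    cv2.polylines(im,[pr(corners(v))],True,(0,255,255),1)
    for y in range(-140,101,20): cv2.line(im,*map(tuple,pr([[-60,y,85.],[-50,y,85.]])),(255,0,255) if y else (0,255,0),1)
    cv2.imwrite(f"pics/fit2_{n}.png",im)
E
python3 fit2.py
```

```text
scene [[291, 156], [385, 197], [307, 306], [206, 250]] 9557
green [300.54966887 175.52980132] 151
top [[363, 191], [400, 287], [273, 334], [239, 235]] 9443
green [287.33333333 298.41145833] 192
['scene'] [548.2  39.8] 20.23 [115.  145.6] rms 0.36
['top'] [544.2  42.1] 20.17 [113.4 143.6] rms 0.28
['scene', 'top'] [546.2  40.7] 20.26 [114.3 145.1] rms 0.95
green in pf scene [-56.2  92.4] [-52.8  87.8]
green in pf top [-55.   91.9] [-55.5  91.8]
scene lever_knob 0.48 278 [247.7 231.1] pf@113 [-54.5 -84. ]
scene read_button_top 0.45 179 [300.5 175.8] pf@113 [-48.6  81.9]
scene vial 0.65 324 [320.6 226.4] pf@113 [53.9 -4.7]
scene wash_bottle 0.59 1774 [388.2 161.6] pf@113 [ 82.  207.4]
scene orange 218 247.24770642201835 229.8440366972477 [-57.  -82.2] [-48.9 -89.7]
top lever_knob 0.58 172 [366.5 269.5] pf@113 [-55.7 -82.6]
top filter_lever 0.67 162 [366.8 269.9] pf@113 [-56.8 -82.8]
top read_button_top 0.65 159 [288.1 298.5] pf@113 [-56.8  90.2]
top vial 0.73 187 [313.  233.7] pf@113 [53.2 -4. ]
top wash_bottle 0.83 1096 [202.2 269.7] pf@113 [ 60.  237.5]
top orange 102 366.5098039215686 269.45098039215685 [-55.7 -82.7] [-56.8 -80.9]
```

Both views agree to about 2 mm. The photometer is at about (546, 41) with yaw 20.25°. The knob is at photometer (-55, -82), which is world (523, -55). I'll shut the fingers and turn the tool's x axis along the slot on the way to a point above and behind the knob.

Call:
apply_moves --series '[[0,[0.024,-0.053,0],-0.08],[0,[0.047,-0.105,0],-0.16],[0,[0.07,-0.158,0],-0.24],[0,[0.094,-0.21,0],-0.32],[0,[0.117,-0.263,0],-0.4]]' --grip_force 40

```text
time: 2.12
tool_pos: [371.9, 278.8, 222.2]
tcp_rot: [180.0, 0.0, 131.9]
ft_force: [1.4, 0.1, -0.2]
finger_gap: -0.1
```

Call:
apply_moves --series '[[0,[0.024,-0.053,0],-0.08],[0,[0.047,-0.105,0],-0.16],[0,[0.07,-0.158,0],-0.24],[0,[0.094,-0.21,0],-0.32],[0,[0.117,-0.263,0],-0.378]]'

```text
time: 2.75
tool_pos: [489.5, 14.0, 222.6]
tcp_rot: [179.9, 0.0, 110.1]
ft_force: [1.0, 0.6, 0.8]
finger_gap: -0.1
```

Call:
apply_moves --series '[[0,[0.024,-0.053,0],0],[0,[0.046,-0.105,0],0],[0,[0.046,-0.105,0],0]]'

```text
time: 3.12
tool_pos: [536.1, -94.7, 222.2]
tcp_rot: [179.9, 0.1, 109.8]
ft_force: [0.6, 0.8, -0.2]
finger_gap: 0.1
```

```bash
python3 - <<'E'
from h import *
print(sense()["tool_pos"],sense()["tcp_rot"],sense()["time"])
for n in ("wrist","scene"):
    p=optics.snapshot(n); cv2.imwrite(f"pics/a_{n}.png",p["color"])
E
```

```text
[536.07250297 -94.65565605 222.15833796] [1.79933058e+02 5.96342680e-02 1.09813491e+02] 3.125
```

View pics/a_wrist.png

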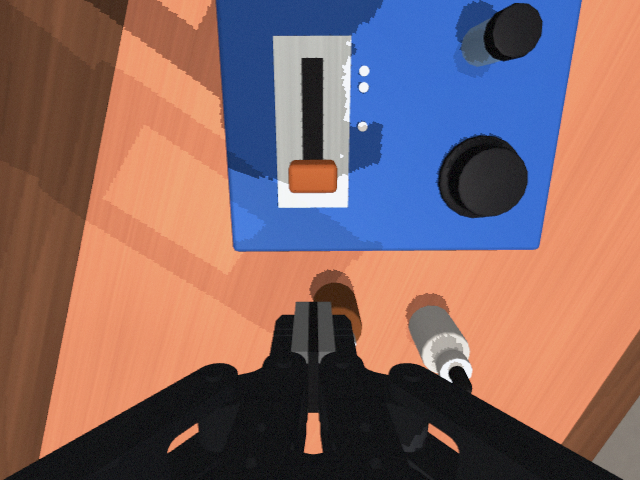

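View pics/a_scene.png

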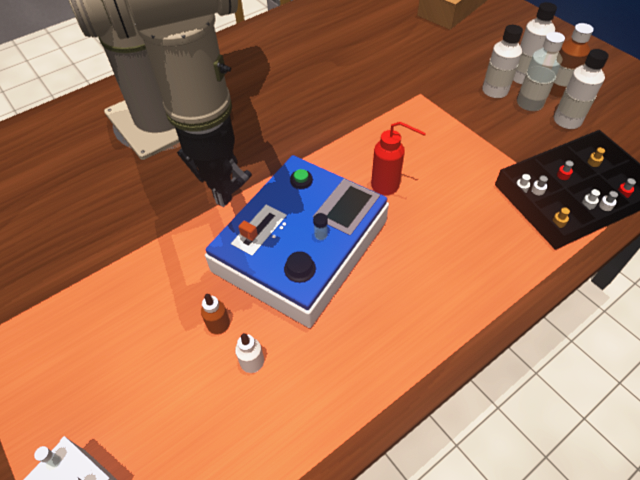

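The wrist view shows the knob at (313,176) at the bottom (off) end of its slot, with dots at (364,71), (364,87) and (362,126). The shut fingers are at (314,310). I'll check the knob and tip positions from this camera.

```bash
python3 - <<'E'
from h import *
s=sense()
p=optics.snapshot("wrist"); v=np.load("pose.npy")
c,sn=np.cos(v[2]),np.sin(v[2]); inv=lambda X:(np.array([[c,sn],[-sn,c]])@(np.array(X)[:2]-v[:2])).round(1)
m=spotter.masks_of(p,"lever_knob"); 
for e in m[:1]:
    ys,xs=np.nonzero(e["mask"]); print(e["p"],xs.min(),xs.max(),ys.min(),ys.max())
print("knob top edges pf z127: L,R,near,far",inv(ray(p,(289,176),127)),inv(ray(p,(337,176),127)),inv(ray(p,(313,193),113)),inv(ray(p,(313,162),127)))
print("slot ends z85",inv(ray(p,(312,58),85)),"plate",inv(ray(p,(276,207),85)),inv(ray(p,(348,207),85)),inv(ray(p,(275,37),85)),inv(ray(p,(351,37),85)))
print("box corner edges",inv(ray(p,(233,250),85)),inv(ray(p,(539,249),85)))
print("tcp pf",inv(s["tool_pos"]),"tip proj",proj(p,[s["tool_pos"]+[0,0,-11],s["tool_pos"]]))
d=spotter.search_frame(p,"lever_knob"); print([(e["p"],toW(p,e["xyz"]),inv(toW(p,e["xyz"]))) for e in d[:1]])
E
```

```text
0.57 288 336 165 199
knob top edges pf z127: L,R,near,far [-70.3 -77.3] [-41.2 -77.5] [-55.8 -90.4] [-55.7 -69. ]
slot ends z85 [-56.   -6.9] plate [ -82.6 -105.8] [ -30.4 -106.1] [-79.7   5.6] [-30.9   5.4]
box corner edges [-116.  -138.6] [ 113.7 -139. ]
tcp pf [ -55.9 -120.1] tip proj [[313.52145178 301.16799369]
 [313.60737032 312.82257726]]
[(0.65, array([525.67410425, -54.1796367 , 128.26469646]), array([-52.1, -81.9]))]
```

The cross-slot alignment is good (knob -55.8, tool -55.9). I'll lower behind the knob to tip z ≈ 103, with the knob spanning 99–127.

Call:
apply_moves --series '[[0,[0,0,-0.05],0],[0,[0,0,-0.095],0],[0,[0,0,-0.107],0],[0,[0,0,-0.107],0]]'

```text
time: 3.88
tool_pos: [535.1, -89.0, 116.0]
tcp_rot: [179.9, -0.0, 110.2]
ft_force: [0.9, -0.7, -0.1]
finger_gap: 0.1
```

```bash
python3 - <<'E'
from h import *
p=optics.snapshot("wrist"); cv2.imwrite("pics/b_w.png",p["color"]); s=sense(); print(s["tool_pos"],s["ft_force"],s["time"])
E
```

```text
[536.16028946 -89.52251332 117.39980757] [-0.4801268   0.02787192  1.4795442 ] 3.925
```

View pics/b_w.png

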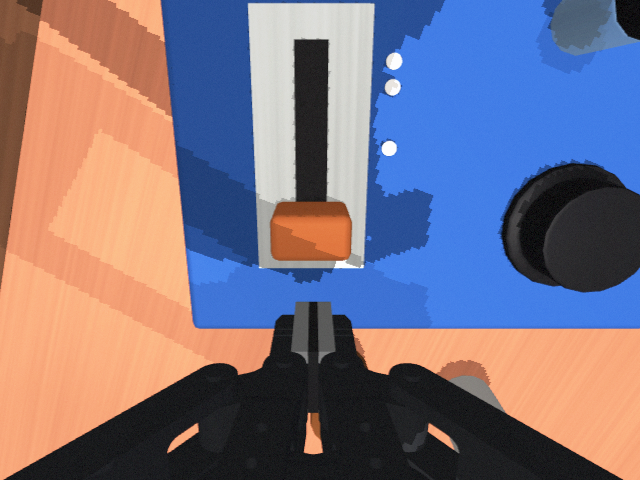

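The fingers are behind the knob at (311,232), centred on it with a clear gap. I'll push along the slot direction (-0.346, 0.938) in small steps.

Call:
apply_moves --series '[[0,[-0.002,0.006,-0.002],0],[0,[-0.004,0.011,-0.002],0],[0,[-0.005,0.014,-0.002],0],[0,[-0.006,0.017,-0.002],0]]'

```text
time: 4.42
tool_pos: [530.5, -72.6, 115.9]
tcp_rot: [179.8, 0.1, 110.2]
ft_force: [1.4, -4.1, 1.4]
finger_gap: 0.0
```

Call:
apply_moves --series '[[0,[-0.002,0.005,0],0],[0,[-0.004,0.009,0],0],[0,[-0.006,0.014,0],0],[0,[-0.008,0.019,0],0],[0,[-0.009,0.023,0],0]]'

```text
time: 5.05
tool_pos: [520.8, -49.0, 115.4]
tcp_rot: [179.8, 0.1, 110.2]
ft_force: [-0.0, -0.6, -0.1]
finger_gap: 0.1
```

Call:
apply_moves --series '[[0,[-0.002,0.005,0],0],[0,[-0.003,0.009,0],0],[0,[-0.005,0.013,0],0],[0,[-0.006,0.017,0],0],[0,[-0.007,0.02,0],0]]'

```text
time: 5.68
tool_pos: [513.6, -28.5, 115.5]
tcp_rot: [179.8, 0.0, 110.2]
ft_force: [0.3, 0.5, -0.2]
finger_gap: 0.3
```

```bash
python3 - <<'E'
from h import *
v=np.load("pose.npy");c,sn=np.cos(v[2]),np.sin(v[2]); inv=lambda X:(np.array([[c,sn],[-sn,c]])@(np.array(X)[:2]-v[:2])).round(1)
p=optics.snapshot("wrist"); cv2.imwrite("pics/c_w.png",p["color"]); s=sense(); print(s["tool_pos"],inv(s["tool_pos"]),s["ft_force"],s["time"])
E
```

```text
[513.3791277  -28.02249034 115.20762388] [-54.6 -53.1] [-0.77722669  0.52207642  0.61073571] 5.725
```

View pics/c_w.png

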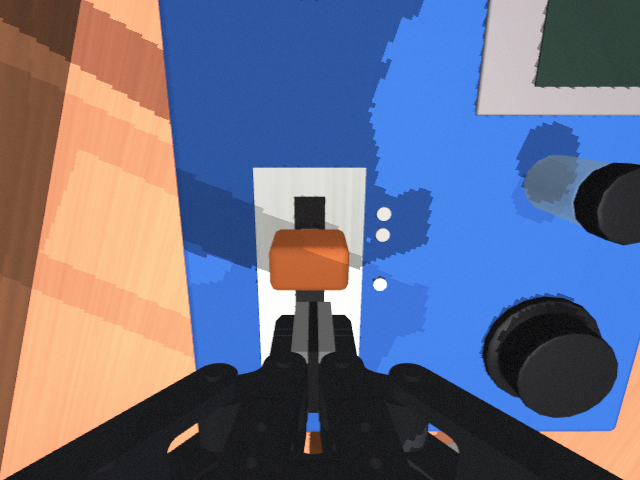

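There is now a gap between the fingers at (313,305) and the knob at (310,262), so the cam has pulled the lever on. I'll follow up gently to make sure it is home.

Call:
apply_moves --series '[[0,[-0.001,0.004,0],0],[0,[-0.003,0.007,0],0],[0,[-0.0035,0.0095,0],0],[0,[-0.0035,0.0095,0],0]]'

```text
time: 6.22
tool_pos: [510.0, -18.7, 115.4]
tcp_rot: [179.8, 0.1, 110.2]
ft_force: [-0.0, -2.6, 1.2]
finger_gap: -0.1
```

```bash
cat > st.py <<'E'
from h import *
import sys
v=np.load("pose.npy");c,sn=np.cos(v[2]),np.sin(v[2]); inv=lambda X:(np.array([[c,sn],[-sn,c]])@(np.array(X)[:2]-v[:2])).round(1)
for n in sys.argv[2:]:
    p=optics.snapshot(n); cv2.imwrite(f"pics/{sys.argv[1]}_{n}.png",p["color"])
    m=spotter.masks_of(p,"lever_knob")
    if m:
        ys,xs=np.nonzero(m[0]["mask"]); print(n,"knob",round(m[0]["p"],2),xs.mean().round(1),ys.mean().round(1),"pf@113",inv(ray(p,(xs.mean(),ys.mean()),113)))
s=sense(); print(s["tool_pos"],inv(s["tool_pos"]),s["ft_force"],s["time"])
E
python3 st.py d wrist top
```

```text
wrist knob 0.95 308.8 268.1 pf@113 [-56.5 -24.2]
[509.95846329 -18.72929887 115.33339132] [-54.6 -43.2] [-0.53362439 -3.41170948  1.56549668] 6.425
```

View pics/d_wrist.png

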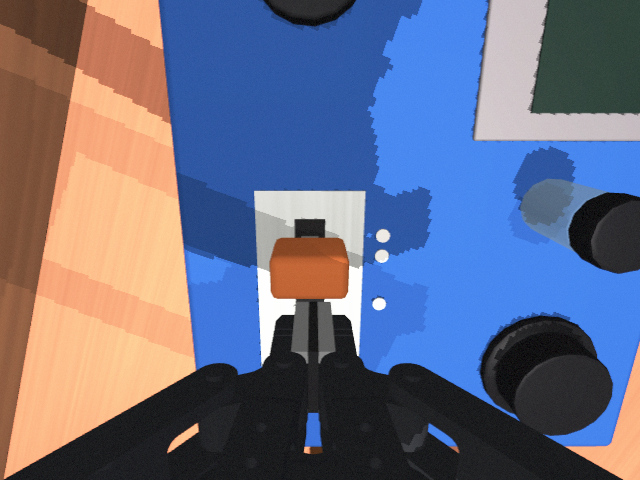

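Contact again at 3.4 N, 58 mm past the first contact. I'll push 2 mm more to see whether it meets the slot end.

Call:
apply_moves --series '[[0,[-0.0004,0.001,0],0],[0,[-0.0007,0.002,0],0],[0,[-0.0007,0.002,0],0]]'

```text
time: 6.8
tool_pos: [509.9, -17.8, 115.8]
tcp_rot: [179.8, 0.2, 110.2]
ft_force: [0.5, -7.7, 1.8]
finger_gap: -0.1
```

Call:
apply_moves --series '[[0,[-0.001,0.003,0],0],[0,[-0.001,0.003,0],0]]'

```text
time: 7.05
tool_pos: [510.0, -16.6, 116.8]
tcp_rot: [179.7, 0.4, 110.2]
ft_force: [1.9, -10.6, 2.7]
finger_gap: 0.2
```

The force rises with almost no travel, so the lever is against the slot end. I'll back off and rise.

Call:
apply_moves --series '[[0,[0.004,-0.01,0],0],[0,[0.009,-0.025,0],0],[0,[0.009,-0.025,0.03],0],[0,[0.009,-0.025,0.065],0],[0,[0.009,-0.025,0.065],0]]'

```text
time: 7.68
tool_pos: [521.2, -42.5, 185.1]
tcp_rot: [179.4, 0.5, 110.1]
ft_force: [0.5, -0.5, -0.6]
finger_gap: 0.1
```

```bash
python3 st.py e wrist scene
```

```text
wrist knob 0.93 303.8 176.1 pf@113 [-56.6 -23.9]
scene knob 0.72 298.0 239.1 pf@113 [ 34.5 -50.9]
[518.25139319 -41.662511   180.33327856] [-54.7 -67.6] [ 0.57587123 -0.56372831 -0.01602835] 7.875
```

View pics/e_wrist.png

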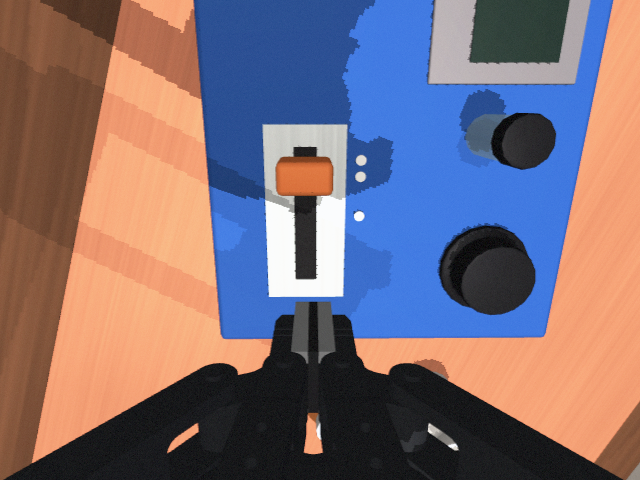

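The lever is at the two dots: the knob is at (304,176), beside the pair at (361,160) and (361,177). It moved from -82 to -24 in the photometer frame. Next I'll stop short of the button for a wrist view.

Call:
apply_moves --series '[[0,[-0.018,0.05,0],0],[0,[-0.037,0.101,0],0],[0,[-0.037,0.101,0],0]]'

```text
time: 8.25
tool_pos: [479.4, 62.1, 178.9]
tcp_rot: [179.9, 0.2, 110.4]
ft_force: [0.5, -0.4, -0.2]
finger_gap: 0.1
```

```bash
python3 - <<'E'
from h import *
v=np.load("pose.npy");c,sn=np.cos(v[2]),np.sin(v[2]); inv=lambda X:(np.array([[c,sn],[-sn,c]])@(np.array(X)[:2]-v[:2])).round(1)
p=optics.snapshot("wrist"); cv2.imwrite("pics/f_w.png",p["color"]); s=sense(); print(s["tool_pos"],inv(s["tool_pos"]),s["time"])
g=cv2.inRange(cv2.cvtColor(p["color"],cv2.COLOR_BGR2HSV),(45,100,40),(75,255,255)); n,l,st,cc=cv2.connectedComponentsWithStats(g); i=1+st[1:,4].argmax()
print(st[i],cc[i]); 
for z in (95,100,105): print(z,ray(p,cc[i],z).round(1), "diam",np.linalg.norm(ray(p,(st[i,0],cc[i][1]),z)-ray(p,(st[i,0]+st[i,2],cc[i][1]),z)))
E
```

```text
[480.12707687  60.59711211 179.10334608] [-55.1  41.5] 8.3
[ 285  143   54   54 2295] [311.92723312 169.78910675]
95 [462.  106.6  95. ] diam 31.04710724374054
100 [461.8 107.2 100. ] diam 30.388223658737203
105 [461.6 107.8 105. ] diam 29.729340073733923
```

View pics/f_w.png

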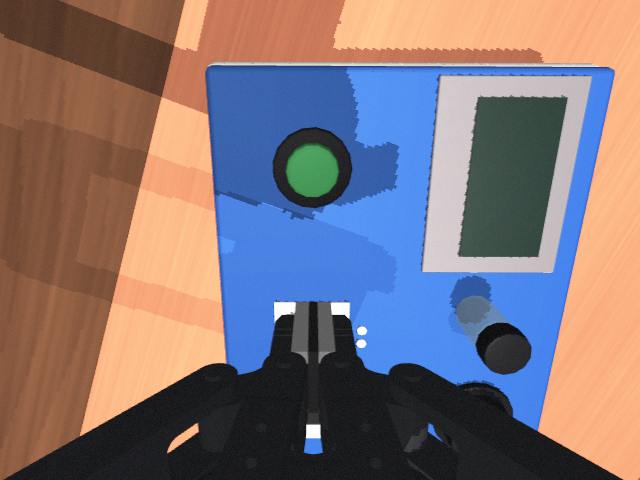

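The button is at (312,170), at about world (462, 107.3), top z ≈ 102. I'll move over it and down to just above.

Call:
apply_moves --series '[[0,[-0.018,0.046,0],0],[0,[-0.018,0.046,-0.03],0],[0,[-0.018,0.046,-0.054],0],[0,[-0.018,0.046,-0.054],0]]'

```text
time: 8.8
tool_pos: [460.3, 105.5, 122.4]
tcp_rot: [-179.8, 0.2, 110.3]
ft_force: [0.0, -0.5, -0.1]
finger_gap: -0.1
```

```bash
python3 st.py g wrist scene; python3 - <<'E'
import cv2
im=cv2.imread("pics/g_scene.png"); cv2.imwrite("pics/g_s.png",cv2.resize(im[110:290,180:420],None,fx=3,fy=3,interpolation=cv2.INTER_CUBIC))
E
```

```text
scene knob 0.61 266.9 209.8 pf@113 [-54.3 -24.4]
[463.14912075 106.17010078 126.29635853] [-55.2  90.2] [-0.19334961  0.09244336 -0.01487024] 9.0
```

View pics/g_wrist.png

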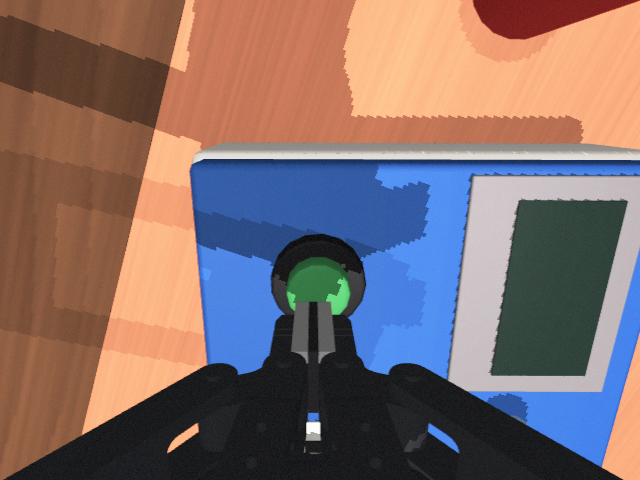

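View pics/g_s.png

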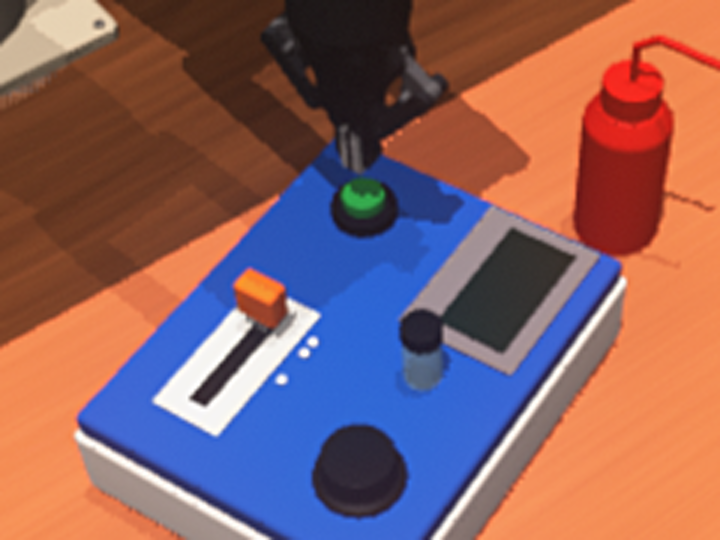

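The tip is over the button and the lever still sits at the two dots. I'll press down in small steps, watching the force.

Call:
apply_moves --series '[[0,[-0.0005,0.001,-0.004],0],[0,[-0.0005,0.001,-0.008],0],[0,[-0.0005,0.001,-0.011],0],[0,[-0.0005,0.001,-0.011],0]]'

```text
time: 9.5
tool_pos: [462.3, 107.2, 114.9]
tcp_rot: [179.9, 0.3, 110.3]
ft_force: [-0.4, -0.7, 0.0]
finger_gap: 0.1
```

Call:
apply_moves --series '[[0,[0,0,-0.001],0],[0,[0,0,-0.002],0],[0,[0,0,-0.002],0]]'

```text
time: 9.88
tool_pos: [462.3, 107.2, 112.8]
tcp_rot: [179.9, 0.3, 110.3]
ft_force: [0.3, 0.2, 0.5]
finger_gap: 0.3
```

Call:
apply_moves --series '[[0,[0,0,-0.001],0],[0,[0,0,-0.002],0],[0,[0,0,-0.002],0]]'

```text
time: 10.25
tool_pos: [462.2, 107.1, 110.7]
tcp_rot: [179.9, 0.3, 110.3]
ft_force: [0.3, 0.7, 0.9]
finger_gap: -0.0
```

Call:
apply_moves --series '[[0,[0,0,-0.001],0],[0,[0,0,-0.002],0],[0,[0,0,-0.002],0]]'

```text
time: 10.62
tool_pos: [462.1, 107.2, 108.5]
tcp_rot: [179.9, 0.3, 110.3]
ft_force: [1.1, -0.2, -0.0]
finger_gap: -0.1
```

Call:
apply_moves --series '[[0,[0,0,-0.001],0],[0,[0,0,-0.002],0],[0,[0,0,-0.002],0]]'

```text
time: 11.0
tool_pos: [462.0, 107.1, 106.4]
tcp_rot: [179.9, 0.3, 110.3]
ft_force: [-0.5, -0.4, -0.1]
finger_gap: 0.0
```

```bash
python3 st.py i wrist scene; python3 - <<'E'
import cv2
im=cv2.imread("pics/i_scene.png"); cv2.imwrite("pics/i_s.png",cv2.resize(im[110:290,180:420],None,fx=3,fy=3,interpolation=cv2.INTER_CUBIC))
E
```

```text
scene knob 0.57 266.7 209.7 pf@113 [-54.7 -24.3]
[462.1284292  107.14309746 106.61543201] [-55.9  91.4] [ 0.19123154 -0.57120743  0.37232305] 11.2
```

View pics/i_wrist.png

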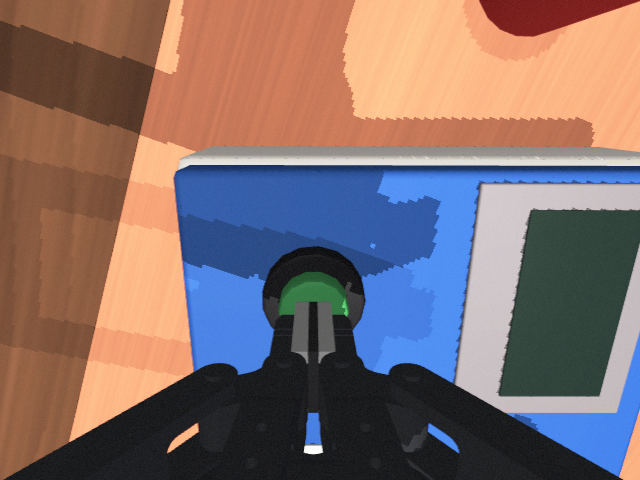

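View pics/i_s.png

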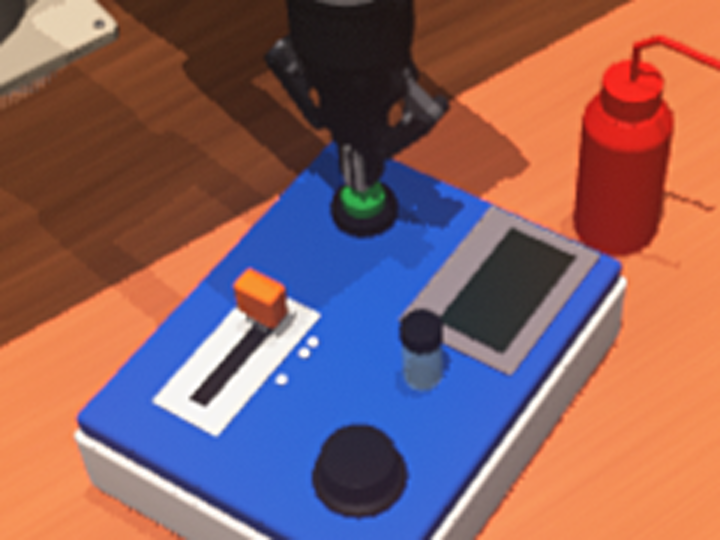

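The tips are just over the button and not yet touching, so I'll continue.

Call:
apply_moves --series '[[0,[0,0,-0.001],0],[0,[0,0,-0.002],0],[0,[0,0,-0.002],0]]'

```text
time: 11.58
tool_pos: [462.0, 107.1, 104.4]
tcp_rot: [179.9, 0.3, 110.3]
ft_force: [0.6, -0.2, 0.3]
finger_gap: -0.1
```

Call:
apply_moves --series '[[0,[0,0,-0.001],0],[0,[0,0,-0.002],0],[0,[0,0,-0.002],0]]'

```text
time: 11.95
tool_pos: [461.9, 107.1, 102.3]
tcp_rot: [179.9, 0.3, 110.3]
ft_force: [0.7, -0.0, 1.2]
finger_gap: 0.3
```

Call:
apply_moves --series '[[0,[0,0,-0.001],0],[0,[0,0,-0.002],0],[0,[0,0,-0.002],0]]'

```text
time: 12.32
tool_pos: [461.8, 107.1, 100.2]
tcp_rot: [179.9, 0.3, 110.3]
ft_force: [-0.3, -0.1, 0.8]
finger_gap: -0.0
```

```bash
python3 st.py j wrist scene; python3 - <<'E'
import cv2
im=cv2.imread("pics/j_scene.png"); cv2.imwrite("pics/j_s.png",cv2.resize(im[140:220,260:360],None,fx=7,fy=7,interpolation=cv2.INTER_CUBIC))
E
```

```text
scene knob 0.77 267.3 209.5 pf@113 [-54.  -23.3]
[461.93895599 107.1278428  100.3457564 ] [-56.   91.5] [-0.2274212   0.47001881  0.8731369 ] 12.525
```

View pics/j_s.png

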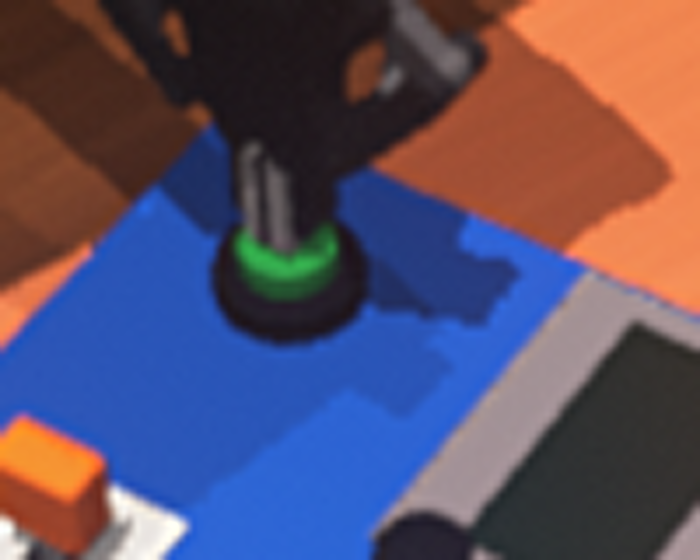

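View pics/j_wrist.png

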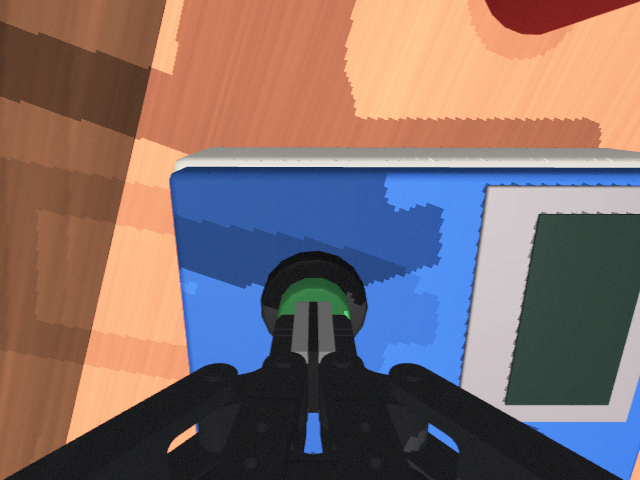

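```bash
python3 - <<'E'
from h import *
s=sense(); print(s["tool_pos"],s["ft_force"],s["joint_efforts"].round(2))
for n in ("scene",):
    p=optics.snapshot(n)
    for dz in (-15,-11,-5,0): print(n,dz,(proj(p,[s["tool_pos"]+[0,0,dz]])[0]-[260,140]).round(1)*7)
    for z in (85,91,97,101): print("button z",z,(proj(p,[[462.3,107.3,z]])[0]-[260,140]).round(1)*7)
E
```

```text
[461.93895599 107.1278428  100.3457564 ] [-0.2274212   0.47001881  0.8731369 ] [ 0.000e+00 -4.056e+01 -4.696e+01 -3.000e-02 -1.000e-02  0.000e+00]
scene -15 [284.9 285.6]
scene -11 [284.2 275.8]
scene -5 [283.5 261.8]
scene 0 [282.8 249.9]
button z 85 [286.3 286.3]
button z 91 [285.6 272.3]
button z 97 [284.2 258.3]
button z 101 [283.5 249.2]
```

In the picture the tip ends at about z ≈ 100, level with the TCP, so contact is only now beginning. I'll keep going.

Call:
apply_moves --series '[[0,[0,0,-0.001],0],[0,[0,0,-0.002],0],[0,[0,0,-0.002],0]]'

```text
time: 12.95
tool_pos: [461.8, 107.1, 98.2]
tcp_rot: [179.9, 0.3, 110.3]
ft_force: [0.6, -0.2, -1.0]
finger_gap: 0.3
```

Call:
apply_moves --series '[[0,[0,0,-0.001],0],[0,[0,0,-0.002],0],[0,[0,0,-0.002],0]]'

```text
time: 13.32
tool_pos: [462.0, 107.1, 96.3]
tcp_rot: [179.9, 0.3, 110.3]
ft_force: [-0.6, -0.4, 2.2]
finger_gap: 0.2
```

Call:
apply_moves --series '[[0,[0,0,-0.001],0],[0,[0,0,-0.002],0],[0,[0,0,-0.002],0]]'

```text
time: 13.7
tool_pos: [462.0, 107.1, 94.3]
tcp_rot: [179.9, 0.3, 110.3]
ft_force: [-0.3, -0.2, 4.3]
finger_gap: -0.1
```

Call:
apply_moves --series '[[0,[0,0,-0.001],0],[0,[0,0,-0.002],0],[0,[0,0,-0.002],0]]'

```text
time: 14.08
tool_pos: [462.0, 107.1, 92.3]
tcp_rot: [179.9, 0.3, 110.3]
ft_force: [-1.6, 0.1, 3.7]
finger_gap: -0.3
```

Call:
apply_moves --series '[[0,[0,0,-0.001],0],[0,[0,0,-0.002],0],[0,[0,0,-0.002],0]]'

```text
time: 14.45
tool_pos: [462.1, 107.2, 91.5]
tcp_rot: [179.9, 0.3, 110.3]
ft_force: [-8.5, -0.7, 15.6]
finger_gap: -0.2
```

Call:
apply_moves --series '[[0,[0,0,-0.001],0],[0,[0,0,-0.002],0],[0,[0,0,-0.002],0]]'

```text
time: 14.82
tool_pos: [462.2, 107.2, 91.4]
tcp_rot: [179.9, 0.3, 110.3]
ft_force: [-11.2, -1.3, 23.1]
finger_gap: -0.3
```

```bash
python3 st.py k scene; python3 - <<'E'
import cv2
im=cv2.imread("pics/k_scene.png"); cv2.imwrite("pics/k_s.png",cv2.resize(im[140:220,260:360],None,fx=7,fy=7,interpolation=cv2.INTER_CUBIC))
E
```

```text
scene knob 0.71 267.3 209.9 pf@113 [-53.4 -24.3]
[462.23271672 107.18346351  91.43700453] [-55.7  91.4] [-11.19683051  -1.89570447  22.51209871] 14.925
```

View pics/k_s.png

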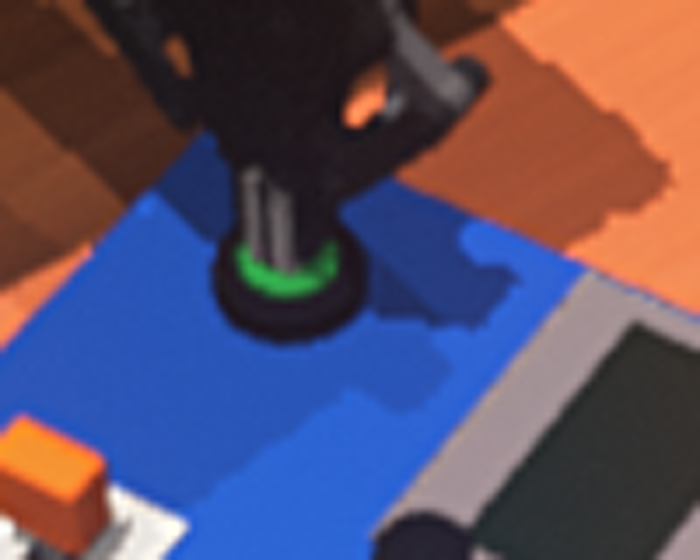

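The darker green side wall is gone. The button is flush and bottomed at 22 N after about 6 mm of travel. I'll release straight up and move clear.

Call:
apply_moves --series '[[0,[0,0,0.004],0],[0,[0,0,0.012],0],[0,[0,0,0.05],0],[0,[0,0,0.1],0],[0,[0,0,0.14],0]]'

```text
time: 15.55
tool_pos: [462.4, 107.2, 233.3]
tcp_rot: [179.9, 0.3, 110.3]
ft_force: [1.3, 0.2, 0.7]
finger_gap: -0.3
```

Call:
apply_moves --series '[[0,[-0.03,0.02,0.02],0],[0,[-0.07,0.05,0.03],0],[0,[-0.07,0.05,0.03],0],[0,[-0.07,0.05,0.03],0]]'

```text
time: 16.05
tool_pos: [392.5, 157.2, 263.1]
tcp_rot: [179.8, 0.3, 110.4]
ft_force: [0.5, -0.1, -0.2]
finger_gap: 0.2
```

```bash
python3 st.py m scene top; python3 - <<'E'
import cv2
im=cv2.imread("pics/m_scene.png"); cv2.imwrite("pics/m_s.png",cv2.resize(im[130:370,180:440],None,fx=2.5,fy=2.5,interpolation=cv2.INTER_CUBIC))
from h import *
p=optics.snapshot("top")
for q in ["dropper_amber","dropper_white","wash_bottle","vial"]:
    print(q,[(round(e["p"],2),toW(p,e["xyz"]).round(1).tolist()) for e in spotter.search_frame(p,q)[:1]])
E
```

```text
scene knob 0.71 267.0 210.3 pf@113 [-53.3 -25.3]
top knob 0.59 286.9 299.0 pf@113 [-56.9  92.9]
[392.64828046 156.62781508 262.61187514] [-103.9  161.9] [ 0.15817568 -1.19700784 -0.64791176] 16.25
dropper_amber [(0.6, [587.6, -178.7, 60.4])]
dropper_white [(0.64, [685.1, -172.4, 58.0])]
wash_bottle [(0.86, [519.3, 283.4, 122.1])]
vial [(0.72, [590.8, 53.9, 134.6])]
```

View pics/m_s.png

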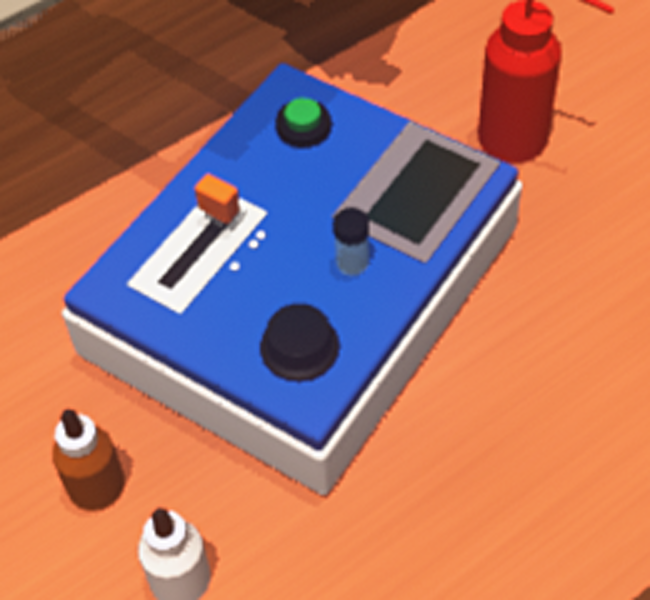

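View pics/m_top.png

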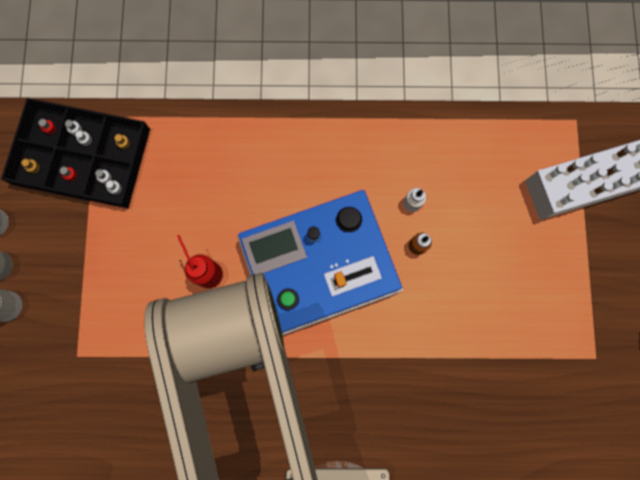

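The lever is at the two-dot end (top 340,280), the button is back up (top 288,299), the bottles and vial haven't moved, and the arm is clear. I'll hand it in.

```bash
python3 -c "
from bench import *
print(hand_in()); print(sense()['time'])"
```

```text
the job is handed in; nothing more can be done
None
the job is handed in; nothing more can be done
```

I pushed the lever to the second stop, then pressed the green button fully and let it come back up. The job was handed in at about 16.3 s of the 42 s allowed.

- **Lever:** I pushed it with the shut fingertips from the off end, past the first stop. The cam pulled it on to the second stop. I then pushed it against the slot end at about 10 N, where it barely moved. The knob travelled about 58 mm by camera (nominal 60), and the pictures show it beside the two dots.
- **Button:** I pressed only after the lever was home. It went down about 6 mm and bottomed out at about 22 N, with about 11 N sideways. It looked flush in the picture, and it was back up after I moved away.
- **Surroundings:** Both bottles on the -y side, the wash bottle and the vial read within 4 mm of where they started, which is the network's accuracy. The arm ended clear, with about 1 N of force noise.

**Checks that disagreed:**
- The fingertips touched the button about 8 to 10 mm lower than `r.tip_extent` (11 mm) predicts. In the picture they end about level with the TCP, so I went by force and picture instead.
- In the last top view the network put the lever knob on the green button. The scene network and both pictures show it at the two dots.

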